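# Rock the welded feet on the surface plate and set the bowed one aside

### The arm

A 6-joint arm with a two-finger parallel gripper is mounted at the origin on the work surface. World frame = base frame: x ahead of the robot, y to its left, z up, the work surface at z = 0. Lengths are in m, angles in rad, forces in N, time in s.
With the tool pointing down it reaches from about 0.375 to 0.975 m from the base axis. Payload 3.8 kg.
Tool frame: the origin (TCP) lies at the centre of the arm's flange, where the gripper is bolted on; the fingertips stand arm.finger_overhang ahead of it and the grasp point (between the pads) lies 155 mm ahead of it (arm.finger_overhang is the distance from the TCP to the fingertips, in m); z points along the fingers, y is the line along which they close (so a half turn about z gives the same grasp; the last joint's range is limited). The gripper opens to 85 mm and grips with 20 to 120 N. Pads are 22 mm wide; open, the fingers measure 114 mm over their backs; the gripper's body (76 mm by 85 mm) begins 54 mm behind the grasp point. The pads swing forward as they close: fully open they stand 13 mm farther back than shut.
Start: joints at [-1.387, 0.264, 1.604, -0, 1.274, -0.037], TCP at [0.148, -0.659, 0.405] pointing down, gripper open.
Joint ranges: [-2.63, 2.63], [-0.94, 2.18], [0.31, 2.57], [-1.31, 4.45], [0, 2.66], [-2.55, 2.55]. Speed limits (rad/s): [2.57, 2.57, 3.14, 3.14, 3.14, 3.14].

### API

Orientations are given as a unit quaternion [w, x, y, z].
In Python, from station import arm gives the robot as it stands. The module is installed in compiled form; this text tells all that it offers.
- The arm moves only by the tool step_arm, never from a script. Its argument "targets" is a list of rows, each a list of 4 numbers: the shift along the world's x, y, z each as a share of 0.04 m, from -1 to 1, then the turn about the world's z as a share of pi/2 rad, from -1 to 1. A call has 1 to 5 rows; each row shifts and turns the commanded pose from where the row before left it; what a row does not reach is not made up. A row lasts 1/10 s, in which the tool goes at most 50 mm and 8.59 degrees, less where a joint would pass 70% of its speed; a pose out of reach is approached as far as the arm can. A call with a number of a shift or a turn outside -1 to 1 is refused whole. A call with a gripper value outside its range is refused whole. "claw" is the closure, from 0 (fully open) to 1 (shut), set as the call begins (left out, the last holds). The fingers move at their own pace and stop on an object; "grip_force" is the grip in N (left out, the last holds). Time passes only in rows, so rows that do not move let the fingers close. It gives the time, the measured TCP pose, the force, the opening and the grip force at its end, in the units of the state.
- arm.get_state(): the state, without advancing time (a new reading comes with each control period).
- arm.camera(name): name is "scene" or "side" or "wrist"; returns (picture, depth): 384x512x3 uint8, red, green, blue; 384x512 float32, m along the optical axis (not along the pixel's ray), 0 where there is no reading.
- arm.camera_model(name): a dict with "fovy" (degrees; the focal length in pixels is half the picture's height over the tangent of half this angle, whatever the lens; pixels are square), "cx", "cy" (the principal point, pixels), "dist_coeffs" ([k1, k2, p1, p2, k3] as OpenCV has them; the pictures are not rectified), "R" (3x3) and "t" (3): a world point X has camera coordinates R X + t. Camera axes: x right, y down, z forward; pixel columns grow to the right and rows downward; lengths in m; the calibration is good to about 2 mm. A picture is of the moment at which its call begins: read the wrist's pose just before it. camera_model takes no time and is no camera call; for the wrist camera it gives the pose at the moment of the call.
- arm.job_done(): hands the job in; it is judged then, once.
The state is a dict: "t": time; "joints": joint angles; "qvel": joint speeds; "joint_torque": joint torques, N m; "eef_pos": TCP position; "tool_rot": TCP orientation; "force": force on the tool from outside, world axes, zero at the start; "ft_torque": the same for the moment, N m; "width": opening from 0.0 (shut) to 1.0 (fully open); "grip_force": force on a finger pad.
Only numpy, scipy, OpenCV 4.12 (cv2) and the standard library are available. Lean on these libraries where they do the work, as an engineer would, in place of code of your own. Each camera call takes 0.05 s, during which the arm holds its last target. There are 200 camera calls.

### The job

Three welded steel feet stand on the granite surface plate and one of them is bowed: find it by pressing gently down with a fingertip on the ends of their bases (no more than about 20 N). On the one that rocks, hold the end nearer the robot down for about a second, then hold the far end down for about a second, then lift it by its post and lay it gently, post upright and midway, with its two ends across the two bars of the straightening tray. Leave the other two feet where they stand and everything else alone.

Things in the scene. Friction and masses are not known exactly. Their poses are not given: they have to be found in the camera images.
- slab: Dark granite surface plate, 260 mm (own x) by 420 mm (own y), 40 mm high, fixed. Origin: centre of the underside; its top is 40 mm above. A bowed foot rests on a 40 mm flat in its middle, its ends 4.4 mm clear: 2 to 4 N at 65 mm from the middle tips it 0.08 rad until that end meets the plate; let go, it rocks back. Flat feet do not give.
- foot_a: Flat steel foot: base 150 mm (own x) by 60 mm (own y), 8 mm thick, with a square tube post 30 x 30 mm welded upright on its middle, 8 to 53 mm above the underside, sides parallel to the base's; 0.5 to 0.7 kg. Origin: centre of the underside; x points away from the robot, z up. The three look alike and stand level when left alone; one in any of the three places is bowed (see slab).
- foot_b: Flat steel foot: base 150 mm (own x) by 60 mm (own y), 8 mm thick, with a square tube post 30 x 30 mm welded upright on its middle, 8 to 53 mm above the underside, sides parallel to the base's; 0.5 to 0.7 kg. Origin: centre of the underside; x points away from the robot, z up. The three look alike and stand level when left alone; one in any of the three places is bowed (see slab).
- foot_c: Flat steel foot: base 150 mm (own x) by 60 mm (own y), 8 mm thick, with a square tube post 30 x 30 mm welded upright on its middle, 8 to 53 mm above the underside, sides parallel to the base's; 0.5 to 0.7 kg. Origin: centre of the underside; x points away from the robot, z up. The three look alike and stand level when left alone; one in any of the three places is bowed (see slab).
- tray: Straightening tray, fixed, left or right of the plate: open, 210 mm (own x) by 140 mm (own y), rim 22 mm high, walls and floor 4 mm. Two round bars (10 mm) lie across its floor along own y, at x = -55 and +55 mm, tops 14 mm above the underside; a foot lies along own x, its two ends on the bars and its post midway. Origin: centre of the underside.
- bin: Square open bin, 130 x 130 x 60 mm, fixed; not the tray. Origin: centre of underside. Leave alone.
- nut: Large nut, 28 mm across, 13 mm high, lying on the far edge of the surface plate. Origin: centre of underside. Leave alone.
- block: Small steel block 20 x 40 x 16 mm on the far edge of the surface plate. Origin: centre of underside. Leave alone.
- tube: Short round tube standing beyond the plate, 48 mm across, 60 mm high. Origin: centre of underside. Leave alone.
- dish: Round steel dish, 70 mm across, 25 mm high, beyond the plate. Origin: centre of underside. Leave alone.
- tin: Squat round tin of cutting paste, 76 mm across, 85 mm high, beyond the plate. Origin: centre of underside. Leave alone.
- pliers: Pliers lying beyond the plate, about 210 mm long, 15 mm high. Origin: on the table below the middle. Leave alone.
- hexkeys: Hex key holder lying near the robot, 100 x 95 x 25 mm. Origin: centre of the holder's underside. Leave alone.
Mind the look-alikes: they are no part of the job. Leave any yellow look-alike of the foot_a alone.

How it is judged:
On the way, in this order (a step that is already met when the one before it is completed fails the run):
1. one foot is rocked on the plate, its near end held down for 0.5 s (((angle between foot_a's own x axis and vertical between 1.4408 and 1.5158 rad and contact force between foot_a and slab above 3 N and contact force between the fingers and foot_a above 0.5 N) or (angle between foot_b's own x axis and vertical between 1.4408 and 1.5158 rad and contact force between foot_b and slab above 3 N and contact force between the fingers and foot_b above 0.5 N) or (angle between foot_c's own x axis and vertical between 1.4408 and 1.5158 rad and contact force between foot_c and slab above 3 N and contact force between the fingers and foot_c above 0.5 N))), for 0.5 s.
2. then it is rocked the other way, its far end held down for 0.5 s (((angle between foot_a's own x axis and vertical between 1.6258 and 1.7008 rad and contact force between foot_a and slab above 3 N and contact force between the fingers and foot_a above 0.5 N) or (angle between foot_b's own x axis and vertical between 1.6258 and 1.7008 rad and contact force between foot_b and slab above 3 N and contact force between the fingers and foot_b above 0.5 N) or (angle between foot_c's own x axis and vertical between 1.6258 and 1.7008 rad and contact force between foot_c and slab above 3 N and contact force between the fingers and foot_c above 0.5 N))), for 0.5 s.
At the end, for the whole second after the job is handed in: The bowed foot lies released, at rest and upright (0.03 rad), its ends on the tray's bars, post within 15 mm of midway, its middle 1.4 to 5 mm below the bars' tops (a flat foot would lie level with them); the other two stand level on the plate within 25 mm of where they were (((x of foot_a in the frame of tray between -0.015 and 0.015 m and y of foot_a in the frame of tray between -0.035 and 0.035 m and z of foot_a in the frame of tray between 0.009 and 0.0126 m and angle between foot_a's own z axis and vertical below 0.03 rad and linear speed of foot_a below 0.02 m/s and distance of each of foot_b, foot_c from where it was at the start of the episode below 0.025 m and angle between each of foot_b, foot_c's own z axis and vertical below 0.02 rad) or (x of foot_b in the frame of tray between -0.015 and 0.015 m and y of foot_b in the frame of tray between -0.035 and 0.035 m and z of foot_b in the frame of tray between 0.009 and 0.0126 m and angle between foot_b's own z axis and vertical below 0.03 rad and linear speed of foot_b below 0.02 m/s and distance of each of foot_a, foot_c from where it was at the start of the episode below 0.025 m and angle between each of foot_a, foot_c's own z axis and vertical below 0.02 rad) or (x of foot_c in the frame of tray between -0.015 and 0.015 m and y of foot_c in the frame of tray between -0.035 and 0.035 m and z of foot_c in the frame of tray between 0.009 and 0.0126 m and angle between foot_c's own z axis and vertical below 0.03 rad and linear speed of foot_c below 0.02 m/s and distance of each of foot_a, foot_b from where it was at the start of the episode below 0.025 m and angle between each of foot_a, foot_b's own z axis and vertical below 0.02 rad))); the robot touches nothing.
It fails at once if a foot is pressed onto the surface plate with more than 60 N (its weight of 5 to 7 N included) (contact force between any of foot_a, foot_b, foot_c and slab above 60 N).
It fails at once if a foot is dropped or rammed into the tray (more than 60 N) (contact force between any of foot_a, foot_b, foot_c and tray above 60 N).
It fails at once if more than one foot is moved over 30 mm (distance of each of foot_b, foot_c from where it was at the start of the episode above 0.03 m or distance of each of foot_a, foot_c from where it was at the start of the episode above 0.03 m or distance of each of foot_a, foot_b from where it was at the start of the episode above 0.03 m).
It fails at once if another thing on the table is moved more than 30 mm (distance of any of nut, block, tube, dish, tin, pliers, hexkeys from where it was at the start of the episode above 0.03 m).
It also fails if it takes over 72 s, if anything falls off the work surface, if the arm or the gripper's body presses on something with over 40 N, if the wrist force passes 120 N, or if a joint passes its speed limit or range.

## Working session

There is one attempt and no reset: what is moved stays moved. The work goes in short steps, Python scripts to look and compute and a tool call to move; the robot and the scene stay as the last step left them, time stands still between calls to the robot, and variables do not carry over. Pictures are saved under pics/ and viewed, at most 10 in all, crops included, and the job is handed in when it is done.

Besides the shell and the picture viewer there is one more tool, called after ">>>" by a JSON object that holds its "method" and its "body". step_arm: Moves the arm, as the interface text tells. Shift numbers are shares of 0.04 m and turn numbers shares of pi/2 rad, none past 1 either way. Its arguments: {"type":"object","properties":{"targets":{"type":"array"},"claw":{"type":"number"},"grip_force":{"type":"number"}},"required":["targets"]}

```bash
mkdir -p pics
cat > h.py <<'E'
import numpy as np, cv2
from station import arm
def cap(n):
    m=arm.camera_model(n); p,d=arm.camera(n); return m,p,d
def world(m,d,uv):
    f=d.shape[0]/2/np.tan(np.radians(m['fovy'])/2)
    K=np.array([[f,0,m['cx']],[0,f,m['cy']],[0,0,1]])
    uv=np.array(uv,float).reshape(-1,2)
    n=cv2.undistortPoints(uv.reshape(-1,1,2),K,np.array(m['dist_coeffs'],float)).reshape(-1,2)
    z=np.array([d[int(round(v)),int(round(u))] for u,v in uv])
    c=np.c_[n*z[:,None],z]
    return (c-np.array(m['t']))@np.array(m['R'])
E
python3 - <<'E'
from h import *
import pickle
for n in("scene","side"):
    m,p,d=cap(n); pickle.dump((m,p,d),open(n+'.pkl','wb'))
    cv2.imwrite(f'pics/{n}.png',cv2.resize(p[:,:,::-1],(800,600),interpolation=cv2.INTER_CUBIC))
    print(n,m['fovy'],np.linalg.inv(m['R'])@-np.array(m['t']))
print(arm.finger_overhang,arm.get_state())
E
```

```text
scene 55.75776592697065 [ 0.99943153 -0.02974002  0.81630305]
side 42.43484599266846 [0.19839958 1.04161484 1.07197929]
0.1734 {'t': 0.1, 'joints': array([-1.38693537e+00,  2.64701412e-01,  1.60527725e+00,  7.88907157e-06,
        1.27369887e+00, -3.68985630e-02]), 'qvel': array([ 7.00858059e-04, -1.50030961e-03, -2.16621803e-03,  6.71918607e-04,
       -1.61905288e-05, -1.50878704e-03]), 'joint_torque': array([ 3.96837468e-04, -5.16706932e+01, -3.68589628e+01,  5.57161613e-06,
        6.29301067e-03,  1.58784422e-05]), 'eef_pos': array([ 0.14774748, -0.65830557,  0.40344874]), 'tool_rot': array([-1.03990639e-03,  9.93913925e-01,  1.10154546e-01, -7.27706717e-05]), 'force': array([ 0.01502882, -0.09440582,  1.22978281]), 'ft_torque': array([-0.01383027,  0.05431567, -0.01122217]), 'grip_force': 0.0, 'width': 1.0014830685605745}
```

View pics/scene.png

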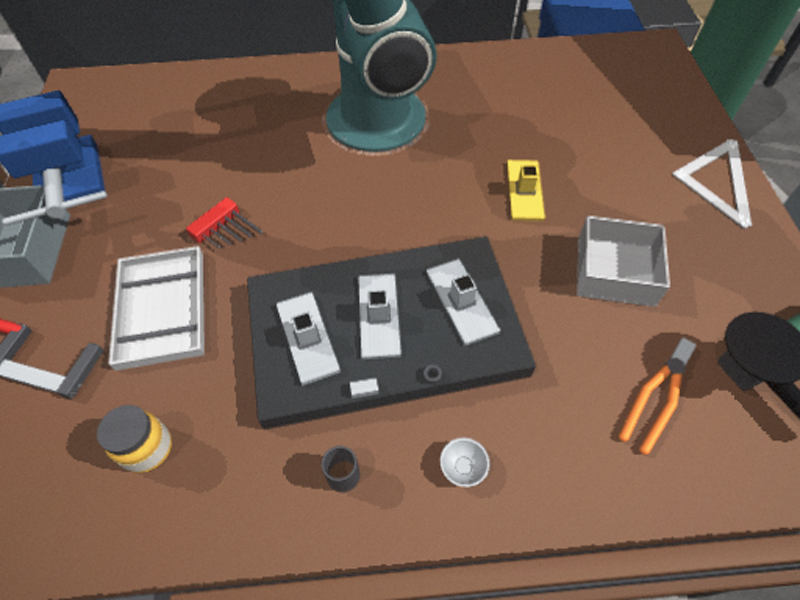

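View pics/side.png

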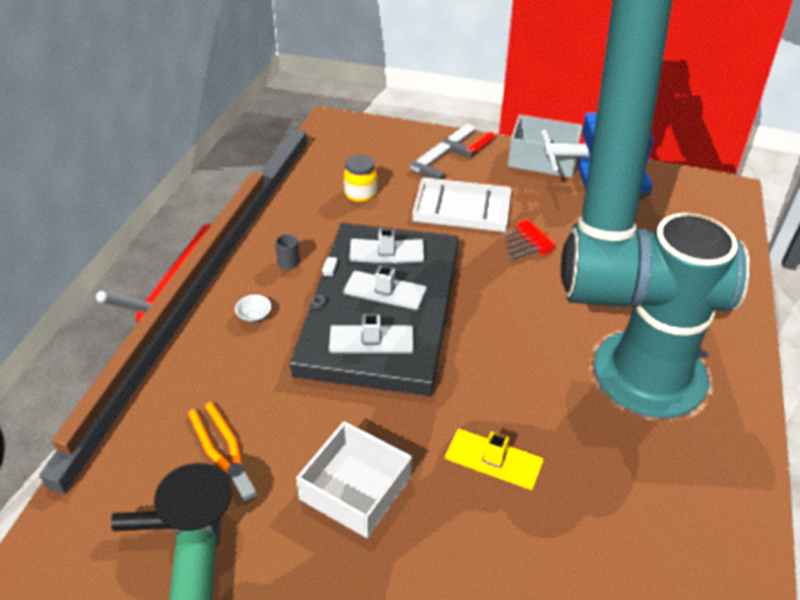

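The scene view shows the three steel feet on the dark plate (posts at (305,325), (378,300) and (463,287)). The other foot-like thing is the yellow look-alike at (527,185), which I leave alone. The tray with two bars is at (157,307), the bin at (623,260) is not the tray, and the block is at (364,387).

```bash
cat > meas.py <<'E'
from h import *
import pickle
for n in("scene","side"):
    m,p,d=pickle.load(open(n+'.pkl','rb'))
    H,W=d.shape; u,v=np.meshgrid(np.arange(W),np.arange(H))
    P=world(m,d,np.c_[u.ravel(),v.ravel()]).reshape(H,W,3)
    P[d==0]=np.nan
    br=p.astype(int).min(2); sat=p.astype(int).max(2)-br
    x,y,z=P[...,0],P[...,1],P[...,2]
    reg=(x>.3)&(x<.8)&(y>-.35)&(y<.3)
    dark=reg&(br<80)&(sat<25)&(z>.03)&(z<.046)
    r=cv2.minAreaRect(P[dark][:,:2].astype(np.float32)*1000);print(n,'slab',r,np.nanmedian(z[dark]))
    for nm,zlo,zhi,bl in(("base",.040,.060,110),("post",.085,.105,0)):
        mk=(reg&(z>zlo)&(z<zhi)&(br>bl)&(sat<40)).astype(np.uint8)
        k,lab,st,c=cv2.connectedComponentsWithStats(mk)
        for i in range(1,k):
            if st[i,4]<40: continue
            q=P[lab==i]; r=cv2.minAreaRect(q[:,:2].astype(np.float32)*1000)
            print(nm,st[i,4],np.round(r[0],1),np.round(r[1],1),round(r[2],1),'zmed',round(float(np.median(q[:,2])),4),'px',np.round(c[i]*800/512))
    mk=((x>.3)&(x<.85)&(y<-.2)&(y>-.55)&(z>.014)&(z<.03)&(sat<40)&(br>90)).astype(np.uint8)
    k,lab,st,c=cv2.connectedComponentsWithStats(mk)
    for i in range(1,k):
        if st[i,4]<200: continue
        q=P[lab==i]; r=cv2.minAreaRect(q[:,:2].astype(np.float32)*1000); print('tray',st[i,4],r,np.median(q[:,2]))
S=pickle.load(open('scene.pkl','rb'))[1]
cv2.imwrite('pics/crop.png',cv2.resize(S[145:280,60:350,::-1],(800,372),interpolation=cv2.INTER_CUBIC))
m,p,d=pickle.load(open('scene.pkl','rb'))
# tray rim corners from 800x600 picture
print(np.round(world(m,d,np.array([[119,258],[202,250],[203,352],[111,366]])*.64),4))
E
python3 meas.py
```

```text
scene slab ((588.7598876953125, -15.507095336914062), (374.1670227050781, 419.6278991699219), 6.745395660400391) 0.040508787276985536
base 978 [508.9 106.7] [157.5  65.1] 17.0 zmed 0.0486 px [463. 304.]
base 1004 [523.3 -29.1] [ 61.7 158.6] 88.8 zmed 0.0486 px [379. 318.]
base 1120 [ 553.5 -143.5] [160.4  62.5] 16.0 zmed 0.0505 px [308. 340.]
base 171 [648.8 -59.4] [29.4 40.2] 5.0 zmed 0.0563 px [363. 387.]
post 152 [513.6 105.4] [30.6 30.1] 17.2 zmed 0.0937 px [463. 285.]
post 155 [527.4 -29.8] [28.7 31.2] 85.8 zmed 0.0934 px [377. 300.]
post 160 [ 559.2 -142.4] [30.2 29.2] 15.6 zmed 0.0937 px [303. 323.]
tray 705 ((451.7971496582031, -396.44830322265625), (214.36370849609375, 140.55014038085938), 6.103729248046875) 0.02091612466921716
tray 346 ((558.4557495117188, -516.8699951171875), (51.42337417602539, 86.31417083740234), 67.03340148925781) 0.021466316380345227
side slab ((584.9517822265625, -11.290176391601562), (372.198486328125, 422.55517578125), 6.541130065917969) 0.040551383532582974
base 632 [ 557.5 -146.1] [155.4  82.5] 14.7 zmed 0.0501 px [386. 251.]
base 81 [651.  -65.3] [22.6 61.8] 2.5 zmed 0.0548 px [329. 266.]
base 702 [527.  -33.7] [ 83.8 158.6] 88.7 zmed 0.0482 px [385. 290.]
base 819 [512.5 103.2] [155.8  75.3] 16.0 zmed 0.0482 px [370. 339.]
post 78 [ 554.2 -138.8] [28.8 36.4] 16.4 zmed 0.0934 px [386. 234.]
post 90 [523.6 -28.7] [36.4 30.7] 88.4 zmed 0.0931 px [385. 272.]
post 101 [510.2 107.9] [28.3 34.4] 18.1 zmed 0.0937 px [371. 321.]
tray 510 ((472.2425537109375, -437.67694091796875), (242.1358184814453, 244.81964111328125), 6.9689836502075195) 0.01948862323967782
[[ 3.351e-01 -4.883e-01  4.000e-04]
 [ 3.316e-01 -3.398e-01  1.000e-03]
 [ 5.455e-01 -3.163e-01  4.000e-03]
 [ 5.640e-01 -4.535e-01  1.690e-02]]
```

View pics/crop.png

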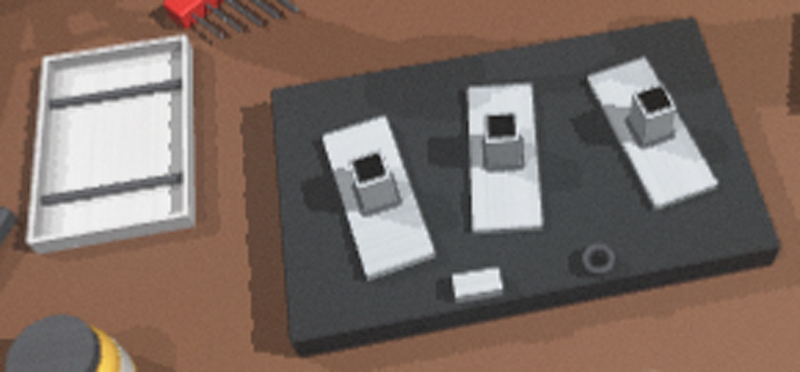

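Foot A is at about (0.557,-0.141) with yaw 16°, B at (0.525,-0.029) with yaw -1.5°, and C at (0.512,0.106) with yaw 17°. The tray is at about (0.451,-0.396) with yaw 6°. The crop confirms the three grey feet and the tray. I go first to A's near end, around (0.501,-0.157).

>>> {"method": "step_arm", "body": {"targets": [[0.7, 1, 0, 0.04], [0.7, 1, 0, 0], [0.7, 1, 0, 0], [0.7, 1, 0, 0], [0.7, 1, 0, 0]], "claw": 1, "grip_force": 40}}

```text
t: 0.6
eef_pos: [0.2884, -0.4568, 0.4041]
tool_rot: [-0.0, 0.99, 0.141, -0.0]
force: [0.8, 0.0, -0.1]
width: 0.142
grip_force: 0.0
```

>>> {"method": "step_arm", "body": {"targets": [[0.7, 1, 0, 0], [0.7, 1, 0, 0], [0.7, 1, 0, 0], [0.7, 1, 0, 0], [0.7, 1, 0, 0]]}}

```text
t: 1.1
eef_pos: [0.4284, -0.2567, 0.4044]
tool_rot: [-0.0, 0.99, 0.141, -0.0]
force: [1.0, -1.5, -0.4]
width: 0.001
grip_force: 0.0
```

>>> {"method": "step_arm", "body": {"targets": [[0.45, 0.6, -0.6, 0], [0.45, 0.6, -0.6, 0], [0.45, 0.6, -0.6, 0], [0.45, 0.6, -0.6, 0], [0, 0.1, -0.6, 0]]}}

```text
t: 1.6
eef_pos: [0.5012, -0.1563, 0.2836]
tool_rot: [-0.0, 0.99, 0.143, 0.0]
force: [-0.5, -0.0, -0.5]
width: 0.0
grip_force: 0.0
```

>>> {"method": "step_arm", "body": {"targets": [[0, 0, -0.6, 0], [0, 0, -0.5, 0], [0, 0, -0.2, 0], [0, 0, -0.1, 0], [0, 0, 0, 0]]}}

```text
t: 2.1
eef_pos: [0.4998, -0.1587, 0.2287]
tool_rot: [-0.0, 0.99, 0.141, -0.0]
force: [0.3, 0.3, 0.5]
width: 0.005
grip_force: 0.0
```

>>> {"method": "step_arm", "body": {"targets": [[0, 0, -0.05, 0], [0, 0, 0, 0]]}}

```text
t: 2.3
eef_pos: [0.5003, -0.1589, 0.2276]
tool_rot: [0.0, 0.99, 0.141, 0.001]
force: [-0.0, 0.3, -0.4]
width: -0.004
grip_force: 0.0
```

>>> {"method": "step_arm", "body": {"targets": [[0, 0, -0.025, 0], [0, 0, 0, 0]]}}

```text
t: 2.5
eef_pos: [0.5, -0.1587, 0.2261]
tool_rot: [0.0, 0.99, 0.141, 0.0]
force: [-0.9, 1.1, -0.2]
width: 0.001
grip_force: 0.0
```

>>> {"method": "step_arm", "body": {"targets": [[0, 0, -0.015, 0], [0, 0, 0, 0]]}}

```text
t: 2.7
eef_pos: [0.5, -0.1587, 0.2253]
tool_rot: [0.0, 0.99, 0.141, 0.0]
force: [-0.4, -0.0, 1.3]
width: -0.001
grip_force: 0.4
```

>>> {"method": "step_arm", "body": {"targets": [[0, 0, -0.025, 0], [0, 0, 0, 0]]}}

```text
t: 2.9
eef_pos: [0.4998, -0.1587, 0.2242]
tool_rot: [0.0, 0.99, 0.141, -0.0]
force: [-1.0, -0.1, 2.6]
width: 0.001
grip_force: 1.2
```

>>> {"method": "step_arm", "body": {"targets": [[0, 0, -0.025, 0], [0, 0, 0, 0]]}}

```text
t: 3.1
eef_pos: [0.4997, -0.1587, 0.223]
tool_rot: [0.0, 0.99, 0.141, -0.0]
force: [-1.8, -0.6, 2.5]
width: 0.002
grip_force: 1.3
```

>>> {"method": "step_arm", "body": {"targets": [[0, 0, -0.015, 0], [0, 0, 0, 0]]}}

```text
t: 3.3
eef_pos: [0.4997, -0.1587, 0.2224]
tool_rot: [0.0, 0.99, 0.141, -0.0]
force: [-1.4, -1.5, 2.6]
width: -0.001
grip_force: 1.4
```

>>> {"method": "step_arm", "body": {"targets": [[0, 0, -0.015, 0], [0, 0, 0, 0]]}}

```text
t: 3.5
eef_pos: [0.4998, -0.1586, 0.2218]
tool_rot: [0.0, 0.99, 0.141, -0.0]
force: [-3.0, -1.7, 3.2]
width: -0.001
grip_force: 1.5
```

A gives under about 2.6 N, so it's the bowed one. I press on until that end meets the plate.

>>> {"method": "step_arm", "body": {"targets": [[0, 0, -0.0125, 0], [0, 0, 0, 0]]}}

```text
t: 3.7
eef_pos: [0.4998, -0.1587, 0.2215]
tool_rot: [0.0, 0.99, 0.141, -0.0]
force: [-3.1, -0.5, 4.4]
width: 0.0
grip_force: 2.0
```

>>> {"method": "step_arm", "body": {"targets": [[0, 0, -0.0125, 0], [0, 0, 0, 0]]}}

```text
t: 3.9
eef_pos: [0.4998, -0.1587, 0.2214]
tool_rot: [-0.0, 0.99, 0.141, -0.0]
force: [-4.3, -1.1, 7.3]
width: 0.001
grip_force: 3.8
```

>>> {"method": "step_arm", "body": {"targets": [[0, 0, -0.01, 0], [0, 0, 0, 0], [0, 0, 0, 0], [0, 0, 0, 0], [0, 0, 0, 0]]}}

```text
t: 4.4
eef_pos: [0.4998, -0.1587, 0.2214]
tool_rot: [0.0, 0.99, 0.141, -0.0]
force: [-4.6, -1.1, 10.2]
width: -0.002
grip_force: 5.2
```

>>> {"method": "step_arm", "body": {"targets": [[0, 0, 0, 0], [0, 0, 0, 0], [0, 0, 0, 0], [0, 0, 0, 0], [0, 0, 0, 0]]}}

```text
t: 4.9
eef_pos: [0.4998, -0.1587, 0.2214]
tool_rot: [0.0, 0.99, 0.141, -0.0]
force: [-5.0, -0.7, 10.7]
width: -0.002
grip_force: 5.2
```

```bash
cat > ck.py <<'E'
from h import *
import sys,pickle
# post & base of foot A from the scene cam
m,p,d=cap("scene"); pickle.dump((m,p,d),open('now.pkl','wb'))
H,W=d.shape;u,v=np.meshgrid(np.arange(W),np.arange(H))
P=world(m,d,np.c_[u.ravel(),v.ravel()]).reshape(H,W,3)
br=p.astype(int).min(2);sat=p.astype(int).max(2)-br
x,y,z=P[...,0],P[...,1],P[...,2]
mk=((x>.45)&(x<.66)&(y>-.21)&(y<-.085)&(z>.036)&(z<.064)&(br>110)&(sat<40)).astype(np.uint8)
k,l,st,c=cv2.connectedComponentsWithStats(mk);i=1+np.argmax(st[1:,4]);q=P[l==i]
A=np.c_[q[:,:2]-q[:,:2].mean(0),np.ones(len(q))];s=np.linalg.lstsq(A,q[:,2],rcond=None)[0]
print('base',cv2.minAreaRect(q[:,:2].astype(np.float32)*1000),'slope along foot',s[0]*.96+s[1]*.276)
E
python3 ck.py
```

```text
base ((553.9472045898438, -143.66439819335938), (157.55897521972656, 62.443321228027344), 16.642148971557617) slope along foot 0.08123532606297848
```

The fitted slope of 0.081 and 10 N of force confirm the near end was held down. Next I go up and over the post to the far end.

>>> {"method": "step_arm", "body": {"targets": [[0, 0, 0.3, 0], [0, 0, 1, 0], [0, 0, 0.4, 0], [0.9, 0.28, 0, 0], [1, 0.28, 0, 0]]}}

```text
t: 5.45
eef_pos: [0.5765, -0.1361, 0.2901]
tool_rot: [0.0, 0.99, 0.141, 0.001]
force: [0.6, -0.2, -0.1]
width: -0.002
grip_force: 0.0
```

>>> {"method": "step_arm", "body": {"targets": [[0.9, 0.28, 0, 0], [0, 0, -0.8, 0], [0, 0, -0.5, 0], [0, 0, -0.2, 0], [0, 0, 0, 0]]}}

```text
t: 5.95
eef_pos: [0.6111, -0.1246, 0.2269]
tool_rot: [-0.001, 0.99, 0.141, -0.001]
force: [0.1, 0.4, -0.3]
width: -0.001
grip_force: 0.0
```

>>> {"method": "step_arm", "body": {"targets": [[0, 0, -0.03, 0], [0, 0, -0.02, 0], [0, 0, 0, 0]]}}

```text
t: 6.25
eef_pos: [0.6123, -0.1253, 0.2278]
tool_rot: [0.0, 0.99, 0.141, 0.001]
force: [-0.2, -0.4, 0.8]
width: -0.0
grip_force: 0.0
```

>>> {"method": "step_arm", "body": {"targets": [[0, 0, -0.05, 0], [0, 0, 0, 0], [0, 0, -0.025, 0], [0, 0, 0, 0]]}}

```text
t: 6.65
eef_pos: [0.6122, -0.1251, 0.224]
tool_rot: [0.0, 0.99, 0.141, 0.001]
force: [0.6, 0.2, 2.5]
width: -0.004
grip_force: 1.2
```

>>> {"method": "step_arm", "body": {"targets": [[0, 0, -0.025, 0], [0, 0, 0, 0]]}}

```text
t: 6.85
eef_pos: [0.6123, -0.1251, 0.2229]
tool_rot: [0.0, 0.99, 0.141, 0.001]
force: [2.0, 1.0, 2.1]
width: -0.001
grip_force: 1.4
```

>>> {"method": "step_arm", "body": {"targets": [[0, 0, -0.025, 0], [0, 0, 0, 0]]}}

```text
t: 7.05
eef_pos: [0.6123, -0.125, 0.2218]
tool_rot: [0.0, 0.99, 0.141, 0.001]
force: [2.2, 0.7, 2.4]
width: -0.0
grip_force: 1.6
```

>>> {"method": "step_arm", "body": {"targets": [[0, 0, -0.015, 0], [0, 0, 0, 0]]}}

```text
t: 7.25
eef_pos: [0.6124, -0.125, 0.2215]
tool_rot: [0.0, 0.99, 0.141, 0.001]
force: [2.8, 0.2, 4.8]
width: -0.005
grip_force: 2.3
```

>>> {"method": "step_arm", "body": {"targets": [[0, 0, -0.01, 0], [0, 0, -0.01, 0], [0, 0, 0, 0], [0, 0, 0, 0], [0, 0, 0, 0]]}}

```text
t: 7.75
eef_pos: [0.6124, -0.125, 0.2215]
tool_rot: [0.0, 0.99, 0.141, 0.001]
force: [0.9, 1.5, 8.5]
width: 0.002
grip_force: 4.4
```

>>> {"method": "step_arm", "body": {"targets": [[0, 0, 0, 0], [0, 0, 0, 0], [0, 0, 0, 0], [0, 0, 0, 0], [0, 0, 0, 0]]}}

```text
t: 8.25
eef_pos: [0.6124, -0.125, 0.2214]
tool_rot: [0.0, 0.99, 0.141, 0.001]
force: [0.7, 0.6, 9.3]
width: -0.002
grip_force: 4.4
```

```bash
python3 ck.py
```

```text
base ((615.240478515625, -126.00801086425781), (32.709938049316406, 61.11515426635742), 15.66297435760498) slope along foot -0.0029587896098407455
```

```bash
sed 's/cap("scene")/cap("side")/' ck.py > ck2.py; python3 ck2.py
```

```text
base ((562.9894409179688, -159.3166046142578), (155.03271484375, 110.45372009277344), 17.252117156982422) slope along foot -0.07816424441451152
```

>>> {"method": "step_arm", "body": {"targets": [[0, 0, 0, 0], [0, 0, 0, 0], [0, 0, 0, 0]]}}

```text
t: 8.65
eef_pos: [0.6124, -0.125, 0.2214]
tool_rot: [0.0, 0.99, 0.141, 0.001]
force: [1.1, 1.3, 8.7]
width: 0.0
grip_force: 4.4
```

The side view slope of -0.078 shows the far end was held down. I lift off, open the gripper and measure the post with the wrist camera.

>>> {"method": "step_arm", "body": {"targets": [[0, 0, 0.3, 0], [0, 0, 1, 0], [0, 0, 1, 0], [-0.7, -0.2, 0.5, 0], [-0.7, -0.2, 0, 0]]}}

```text
t: 9.15
eef_pos: [0.5564, -0.1414, 0.3361]
tool_rot: [0.001, 0.99, 0.142, 0.002]
force: [0.4, -0.6, -0.1]
width: 0.002
grip_force: 0.0
```

>>> {"method": "step_arm", "body": {"targets": [[0, 0, 0, 0], [0, 0, 0, 0], [0, 0, 0, 0], [0, 0, 0, 0]], "claw": 0}}

```text
t: 9.55
eef_pos: [0.5562, -0.1408, 0.3314]
tool_rot: [-0.0, 0.99, 0.142, -0.001]
force: [0.3, -0.8, 0.2]
width: 0.68
grip_force: 0.0
```

```bash
cat > w.py <<'E'
from h import *
import sys
s=arm.get_state();m,p,d=cap("wrist");print(s['eef_pos'],s['width'])
cv2.imwrite(sys.argv[1],cv2.resize(p[:,:,::-1],(800,600)))
H,W=d.shape;u,v=np.meshgrid(np.arange(W),np.arange(H))
P=world(m,d,np.c_[u.ravel(),v.ravel()]).reshape(H,W,3);P[d==0]=np.nan
np.savez('wrist.npz',P=P,p=p)
z=P[...,2]
for nm,a,b in(("post",.088,.1),("base",.048,.06)):
    mk=((z>a)&(z<b)).astype(np.uint8);k,l,st,c=cv2.connectedComponentsWithStats(mk)
    for i in range(1,k):
        if st[i,4]>150:
            q=P[l==i];print(nm,st[i,4],np.round(c[i]*800/512),cv2.minAreaRect(q[:,:2].astype(np.float32)*1000))
E
python3 w.py pics/w1.png
```

```text
[ 0.55623301 -0.14081033  0.33142078] 0.680224529664176
post 1680 [148. 317.] ((526.2341918945312, -28.556079864501953), (30.73284912109375, 30.213218688964844), 88.11005401611328)
post 1725 [399. 321.] ((557.2708740234375, -141.6854248046875), (30.25894546508789, 29.831344604492188), 16.111711502075195)
base 816 [87. 47.] ((638.45361328125, 43.38446807861328), (27.781343460083008, 27.159791946411133), 64.026123046875)
base 1558 [289.  72.] ((651.6210327148438, -58.452796936035156), (20.489694595336914, 40.4799690246582), 5.482498645782471)
base 8020 [194. 277.] ((525.6426391601562, -28.147178649902344), (61.25723648071289, 150.5635528564453), 88.81210327148438)
base 9899 [399. 280.] ((557.1978759765625, -141.46548461914062), (148.4708709716797, 60.500308990478516), 16.013296127319336)
base 912 [ 10. 327.] ((487.3581848144531, 70.29541015625), (88.93865966796875, 20.848865509033203), 4.321085453033447)
```

View pics/w1.png

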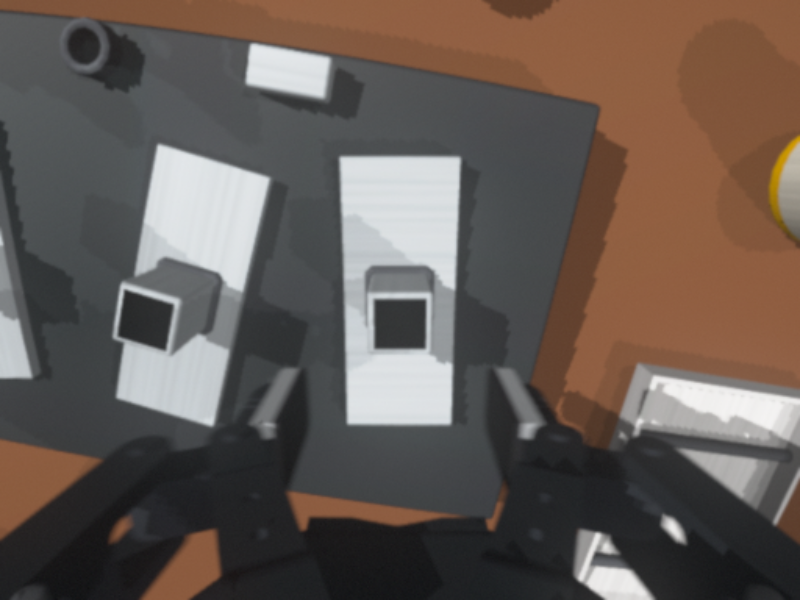

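The wrist view shows foot A's post at (399,321), midway between the fingers. The foot is at (0.5572,-0.1415) with yaw 16°. I descend and grip.

>>> {"method": "step_arm", "body": {"targets": [[0.02, -0.02, 0, 0], [0, 0, 0, 0], [0, 0, -0.8, 0], [0, 0, -0.8, 0], [0, 0, -0.7, 0]]}}

```text
t: 10.1
eef_pos: [0.5566, -0.1417, 0.2389]
tool_rot: [0.0, 0.99, 0.141, 0.0]
force: [0.4, -0.1, -0.4]
width: 1.0
grip_force: 0.0
```

>>> {"method": "step_arm", "body": {"targets": [[0, 0, -0.25, 0], [0, 0, -0.08, 0], [0, 0, 0, 0]]}}

```text
t: 10.4
eef_pos: [0.5571, -0.1419, 0.2274]
tool_rot: [0.0, 0.99, 0.141, 0.0]
force: [-0.2, -0.3, 0.2]
width: 1.001
grip_force: 0.0
```

>>> {"method": "step_arm", "body": {"targets": [[0, 0, 0, 0], [0, 0, 0, 0], [0, 0, 0, 0], [0, 0, 0, 0], [0, 0, 0, 0]], "claw": 1, "grip_force": 60}}

```text
t: 10.9
eef_pos: [0.557, -0.1418, 0.2279]
tool_rot: [0.0, 0.99, 0.141, 0.001]
force: [-0.4, 0.6, 4.6]
width: 0.346
grip_force: 60.7
```

>>> {"method": "step_arm", "body": {"targets": [[0, 0, 0, 0], [0, 0, 0, 0], [0, 0, 0.1, 0], [0, 0, 0.3, 0], [0, 0, 0.5, 0]]}}

```text
t: 11.4
eef_pos: [0.5549, -0.1414, 0.2607]
tool_rot: [-0.001, 0.99, 0.141, -0.003]
force: [0.5, 0.7, -5.4]
width: 0.346
grip_force: 59.8
```

>>> {"method": "step_arm", "body": {"targets": [[0, 0, 0.8, 0], [0, 0, 0.8, 0], [-0.37, -0.9, 0.3, -0.04], [-0.37, -0.9, 0, -0.04], [-0.37, -0.9, 0, -0.03]]}}

```text
t: 11.9
eef_pos: [0.5115, -0.2505, 0.3396]
tool_rot: [0.0, 0.998, 0.055, 0.0]
force: [1.2, -0.2, -7.1]
width: 0.344
grip_force: 60.7
```

>>> {"method": "step_arm", "body": {"targets": [[-0.37, -0.9, 0, 0], [-0.37, -0.9, 0, 0], [-0.37, -0.9, 0, 0], [-0.37, -0.9, 0, 0], [0, 0, 0, 0]]}}

```text
t: 12.4
eef_pos: [0.4507, -0.3977, 0.3386]
tool_rot: [0.001, 0.999, 0.053, -0.001]
force: [0.8, 1.1, -5.4]
width: 0.342
grip_force: 61.5
```

```bash
python3 w.py pics/w2.png
python3 - <<'E'
from h import *
P=np.load('wrist.npz')['P'];z=P[...,2]
for a,b in((.018,.026),(.1,.25)):
    mk=((z>a)&(z<b)&(P[...,1]>-.55)&(P[...,1]<-.25)).astype(np.uint8);k,l,st,c=cv2.connectedComponentsWithStats(mk)
    for i in range(1,k):
        if st[i,4]>150: q=P[l==i];print(a,st[i,4],np.round(c[i]*800/512),cv2.minAreaRect(q[:,:2].astype(np.float32)*1000),np.median(q[:,2]))
E
```

```text
[ 0.45069091 -0.39766241  0.33859611] 0.3421815353677225
base 619 [728. 452.] ((362.3193359375, -635.5475463867188), (36.558189392089844, 74.3729476928711), 0.020282912999391556)
0.018 2289 [597. 112.] ((562.5859375, -502.55419921875), (22.849163055419922, 89.88861083984375), 68.455810546875) 0.022408333616281195
0.018 2844 [391. 209.] ((459.96044921875, -395.3536682128906), (192.16842651367188, 140.722900390625), 6.386134147644043) 0.022562094464274308
0.1 54015 [396. 415.] ((461.9745178222656, -397.05755615234375), (110.17022705078125, 139.33616638183594), 69.64356994628906) 0.20730423110412685
```

View pics/w2.png

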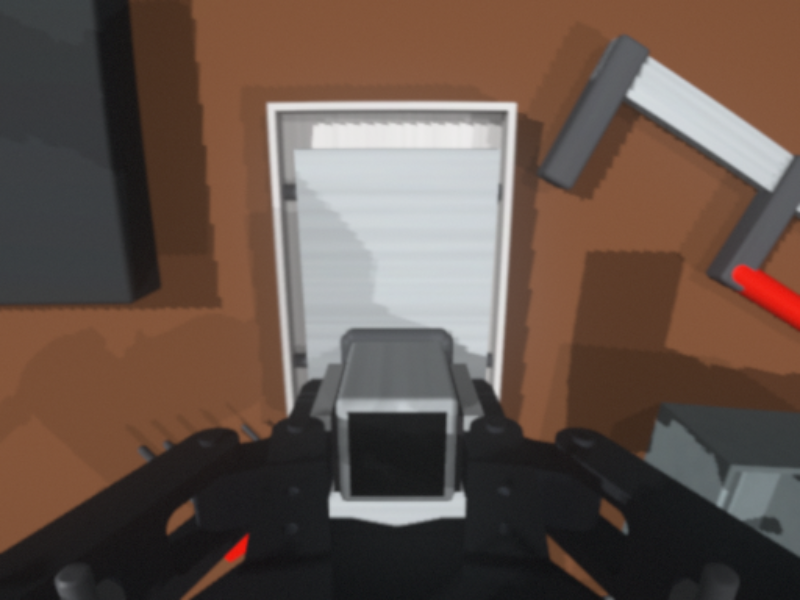

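The wrist view shows the foot's base over the tray, with the rim's far edge at (267–517,105). The tray centre works out at (0.4511,-0.3964) with yaw 6.4°, so the foot is aligned. I lower it slowly.

>>> {"method": "step_arm", "body": {"targets": [[0.01, 0.03, -0.8, 0], [0, 0, -0.8, 0], [0, 0, -0.8, 0], [0, 0, -0.5, 0], [0, 0, -0.2, 0]]}}

```text
t: 12.95
eef_pos: [0.4524, -0.3903, 0.2114]
tool_rot: [-0.003, 0.998, 0.056, -0.002]
force: [-0.5, 0.0, -5.8]
width: 0.343
grip_force: 61.4
```

>>> {"method": "step_arm", "body": {"targets": [[0, 0, -0.1, 0], [0, 0, -0.05, 0], [0, 0, 0, 0]]}}

```text
t: 13.25
eef_pos: [0.4541, -0.3929, 0.2101]
tool_rot: [0.001, 0.998, 0.056, 0.001]
force: [-0.1, 0.7, -6.3]
width: 0.344
grip_force: 61.4
```

>>> {"method": "step_arm", "body": {"targets": [[0, 0, -0.03, 0], [0, 0, -0.02, 0], [0, 0, 0, 0]]}}

```text
t: 13.55
eef_pos: [0.4535, -0.3928, 0.2074]
tool_rot: [0.0, 0.998, 0.055, 0.0]
force: [-0.5, -0.0, -5.6]
width: 0.344
grip_force: 61.4
```

>>> {"method": "step_arm", "body": {"targets": [[-0.06, -0.09, 0, 0], [0, 0, -0.05, 0], [0, 0, -0.05, 0], [0, 0, 0, 0]]}}

```text
t: 13.95
eef_pos: [0.4507, -0.396, 0.2023]
tool_rot: [-0.0, 0.998, 0.055, -0.0]
force: [-0.7, 0.0, -5.2]
width: 0.342
grip_force: 61.5
```

>>> {"method": "step_arm", "body": {"targets": [[0, 0, -0.03, 0], [0, 0, 0, 0]]}}

```text
t: 14.15
eef_pos: [0.4509, -0.3961, 0.2014]
tool_rot: [-0.0, 0.998, 0.055, -0.0]
force: [-0.7, -0.1, -5.3]
width: 0.348
grip_force: 61.5
```

>>> {"method": "step_arm", "body": {"targets": [[0, 0, -0.025, 0], [0, 0, 0, 0]]}}

```text
t: 14.35
eef_pos: [0.451, -0.3961, 0.2006]
tool_rot: [-0.0, 0.998, 0.055, -0.0]
force: [-0.6, 0.2, -5.1]
width: 0.343
grip_force: 61.5
```

>>> {"method": "step_arm", "body": {"targets": [[0, 0, -0.025, 0], [0, 0, 0, 0]]}}

```text
t: 14.55
eef_pos: [0.451, -0.3961, 0.1995]
tool_rot: [-0.0, 0.998, 0.055, -0.0]
force: [-0.0, -0.5, -6.3]
width: 0.345
grip_force: 61.5
```

>>> {"method": "step_arm", "body": {"targets": [[0, 0, -0.02, 0], [0, 0, 0, 0]]}}

```text
t: 14.75
eef_pos: [0.4511, -0.3962, 0.1991]
tool_rot: [0.0, 0.998, 0.055, 0.0]
force: [-0.9, 1.0, -4.2]
width: 0.343
grip_force: 62.0
```

>>> {"method": "step_arm", "body": {"targets": [[0, 0, -0.02, 0], [0, 0, 0, 0]]}}

```text
t: 14.95
eef_pos: [0.4511, -0.3963, 0.199]
tool_rot: [0.0, 0.998, 0.055, -0.0]
force: [-2.7, 2.8, 3.9]
width: 0.347
grip_force: 62.8
```

>>> {"method": "step_arm", "body": {"targets": [[0, 0, -0.015, 0], [0, 0, 0, 0]]}}

```text
t: 15.15
eef_pos: [0.4511, -0.3963, 0.199]
tool_rot: [0.0, 0.998, 0.055, -0.0]
force: [-4.3, 4.5, 9.2]
width: 0.341
grip_force: 63.5
```

The foot is down on the bars, so I release it and retreat.

>>> {"method": "step_arm", "body": {"targets": [[0, 0, 0.01, 0]]}}

```text
t: 15.25
eef_pos: [0.4511, -0.3963, 0.199]
tool_rot: [0.0, 0.998, 0.055, 0.0]
force: [-3.8, 3.5, 3.7]
width: 0.345
grip_force: 63.1
```

>>> {"method": "step_arm", "body": {"targets": [[0, 0, 0, 0], [0, 0, 0, 0], [0, 0, 0, 0], [0, 0, 0, 0], [0, 0, 0, 0]], "claw": 0}}

```text
t: 15.75
eef_pos: [0.4511, -0.3963, 0.1978]
tool_rot: [0.0, 0.998, 0.055, 0.0]
force: [-0.8, 0.1, -1.1]
width: 1.003
grip_force: 0.0
```

>>> {"method": "step_arm", "body": {"targets": [[0, 0, 0.3, 0], [0, 0, 0.9, 0], [0, 0, 1, 0], [0, 0, 1, 0], [0, 0, 0.4, 0]]}}

```text
t: 16.25
eef_pos: [0.4521, -0.3972, 0.3479]
tool_rot: [0.003, 0.998, 0.055, 0.003]
force: [1.1, -0.5, 0.3]
width: 0.997
grip_force: 0.0
```

>>> {"method": "step_arm", "body": {"targets": [[0, 0, 0, 0], [0, 0, 0, 0], [0, 0, 0, 0]]}}

```text
t: 16.55
eef_pos: [0.4503, -0.3955, 0.3392]
tool_rot: [-0.002, 0.998, 0.055, -0.002]
force: [-0.4, -0.3, -0.7]
width: 1.0
grip_force: 0.0
```

```bash
python3 w.py pics/w3.png
python3 - <<'E'
from h import *
P=np.load('wrist.npz')['P'];z=P[...,2];p=np.load('wrist.npz')['p']
T=np.array([.4511,-.3964]);r=np.radians(6.4);a=np.array([np.cos(r),np.sin(r)]);b=np.array([-a[1],a[0]])
L=np.stack([(P[...,:2]-T)@a,(P[...,:2]-T)@b],-1)
mk=(abs(L[...,0])<.03)&(abs(L[...,1])<.03)&(z>.05)&(z<.075);q=np.c_[L[mk],z[mk]]
print('post top',cv2.minAreaRect(q[:,:2].astype(np.float32)*1000),np.median(q[:,2]))
for s in(-1,1):
    m=(s*L[...,0]>.025)&(s*L[...,0]<.07)&(abs(L[...,1])<.025); print('end',s,m.sum(),np.nanmedian(z[m]))
E
```

```text
[ 0.45025845 -0.39549468  0.33922006] 1.0004122108108706
post 265 [671. 594.] ((292.1545715332031, -580.9425048828125), (7.4501190185546875, 45.13968276977539), 2.6328399181365967)
base 498 [738. 448.] ((378.5538024902344, -629.7356567382812), (23.21942901611328, 71.7690200805664), 19.835657119750977)
post top ((0.2455129623413086, 0.2693519592285156), (29.85347557067871, 29.71009063720703), 89.6624755859375) 0.06523061116089174
end -1 2007 0.02228335017073455
end 1 2649 0.02218697210639581
```

View pics/w3.png

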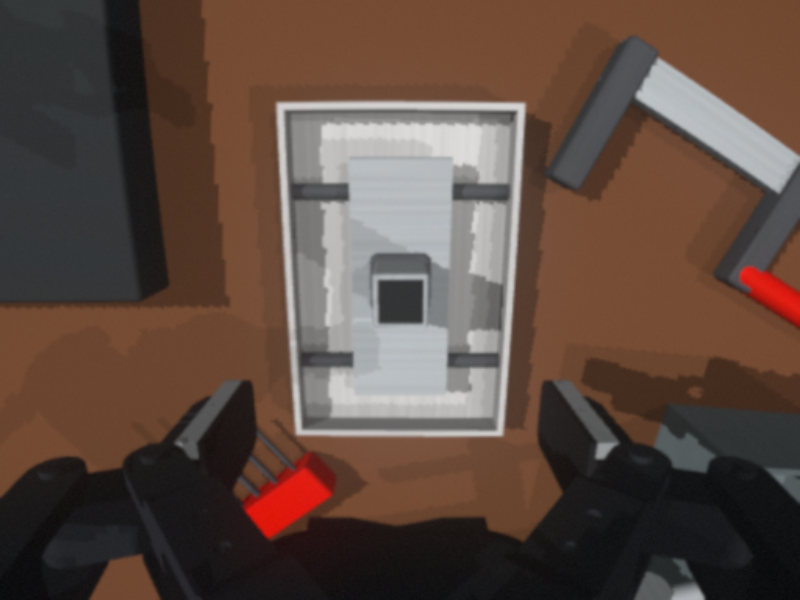

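The foot lies across both bars ((320–500,190) and (330–500,358)) with its post at (400,301). It is level and within 1 mm of midway, so I hand in the job.

```bash
python3 -c "
from station import arm
print(arm.job_done())"
```

```text
the job is handed in; nothing more can be done
None
```

I found the bowed foot (the one nearest the tray), rocked it near end then far end, laid it level within about 1 mm of midway on the tray bars, and handed the job in; no verdict came back, and I found it on the first foot, so the other two were never touched.

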